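# Dock the white striker's tray and slide its lock across

### The arm

A 6-joint arm with a two-finger parallel gripper is mounted at the origin on the work surface. World frame = base frame: x ahead of the robot, y to its left, z up, the work surface at z = 0. Lengths are in mm, angles in degrees, forces in N, time in s.
With the tool pointing down it reaches from about 350 to 850 mm from the base axis. Payload 8.1 kg.
Tool frame: the origin (TCP) lies on the centre line of the jaws, within the pads' length; the fingertips stand 14 mm ahead of it and the grasp point (between the pads) lies 5 mm behind it; z points along the fingers, y is the line along which they close (so a half turn about z gives the same grasp; the last joint's range is limited). The gripper opens to 85 mm and grips with 20 to 120 N. Pads are 22 mm wide; open, the fingers measure 114 mm over their backs; the gripper's body (76 mm by 85 mm) begins 54 mm behind the grasp point. The pads swing forward as they close: fully open they stand 13 mm farther back than shut.
Start: joints at [68.216, 7.471, 85.268, -0, 87.261, -4.893], TCP at [174.307, 574.127, 245.292] pointing down, gripper open.
Joint ranges: [-169.43, 169.43], [-51.17, 129.36], [1.28, 143.12], [-76.62, 256.62], [0, 156.53], [-152.29, 152.29]. Speed limits (degrees/s): [136.94, 136.94, 159.86, 180, 180, 180].

### API

Orientations are given as [roll, pitch, yaw] about the fixed x, y, z axes, in that order (R = Rz(yaw) Ry(pitch) Rx(roll)).
In Python, from bench import sense, snapshot, camera_info, hand_in gives the robot as it stands. The module is installed in compiled form; this text tells all that it offers.
- The arm moves only by the tool apply_moves, never from a script. Its argument "deltas" is a list of rows, each a list of 7 numbers: the shift along the tool's x, y, z scaled (see below), then the turn, a rotation vector about the tool's x, y, z scaled (see below), then the opening, from 0 (shut) to 1 (fully open). In form: [[dx, dy, dz, ax, ay, az, claw], ...]. A call has 1 to 8 rows; each row shifts and turns the commanded pose from where the row before left it, along the tool's axes as they then stand; what a row does not reach is not made up. The controller multiplies each number of a shift by 0.03 m and each number of a turn by 0.08 rad. A row lasts 1/8 s, in which the tool goes at most 62.5 mm and 10.7 degrees, less where a joint would pass 70% of its speed; a pose out of reach is approached as far as the arm can. A call with a number of a shift or a turn outside -1 to 1 is refused whole. A call with a gripper value outside its range is refused whole. The fingers move at their own pace and stop on an object; "grip_force" is the grip in N (left out, the last holds). Time passes only in rows, so rows that do not move let the fingers close. It gives the time, the measured TCP pose, the force, the opening and the grip force at its end, in the units of the state.
- sense(): the state, without advancing time (a new reading comes with each control period).
- snapshot(name): name is "side" or "top"; returns the picture (384x512x3 uint8, red, green, blue); there is no depth.
- camera_info(name): a dict with "vertical_fov" (degrees; the focal length in pixels is half the picture's height over the tangent of half this angle, whatever the lens; pixels are square), "cx", "cy" (the principal point, pixels), "origin" and "rotation" of the camera in the world. Camera axes: x right, y up, looking along -z (the intrinsics and any distortion apply to the point x, -y, -z); pixel columns grow to the right and rows downward; lengths in mm; the calibration is good to about 2 mm. A picture is of the moment at which its call begins. camera_info takes no time and is no camera call.
- hand_in(): hands the job in; it is judged then, once.
The state is a dict: "time": time; "joint_pos": joint angles; "qd": joint speeds; "joint_efforts": joint torques, N m; "tool_pos": TCP position; "tcp_rot": TCP orientation; "ft_force": force on the tool from outside, world axes, zero at the start; "wrist_torque": the same for the moment, N m; "finger_gap": finger opening in mm; "grip_force": force on a finger pad.
Only numpy, scipy, OpenCV 4.12 (cv2) and the standard library are available. Lean on these libraries where they do the work, as an engineer would, in place of code of your own. Each camera call takes 0.05 s, during which the arm holds its last target. There are 200 camera calls.

### The job

Slide the red lock grip on the rosewood display case right back to its open end stop, then slide the tray with the milky white striker fully home into the case's bay under the clear cover. Finish by sliding the red grip across to its locked end stop so the bar stands behind the tray; leave the dark horn striker's tray and the other loose things where they are.

Things in the scene. Friction and masses are not known exactly. Their poses are not given: they have to be found in the camera images.
- case: Fixed rosewood display case. Origin: on the shelf, under the centre of a homed tray (whose origin is then at x 0, y 0, z 8 mm, same yaw). x points into the bay, z up. Base 8 mm thick, x -95 to 70, y -45 to 100 mm; its top is the bay floor. Side rails 54 mm apart, tops 24 mm above shelf; an end wall stops the tray at x 60. Lock bar crosses at x -82 to -64 mm.
- bay_mouth (a point): Centre of the bay's mouth on its floor, at case x -60 mm, z 8 mm; tray enters along +x. Brass lead-ins narrow the mouth from about 66 to 54 mm wide between here and x -45 mm. In front of it, in line with the lock bar, the way is bounded by a brass block at case y -33 mm and the opened bar's end at y +30 mm, both 28 mm above the shelf.
- cover_edge (a point): Middle of the near edge of the clear cover, on its top: case x +6 mm, 37 mm above the shelf. The cover is 4 mm thick (underside 33 mm above the shelf), 73 mm wide, and reaches from here to x +68 mm, so the tray can only be slid in.
- lock (a joint): Sliding lock, metres: 0 = open end stop (bar on the case's +y side, mouth free), 0.060 = locked end stop (bar centred across the mouth). It moves along the case's -y as the value grows; starts part-way, blocking the mouth; stays where it is left, about 2 N friction.
- lock_grip (a point): Point on the axis of the red lock grip, 52 mm above the shelf; case x -73 mm, y = 60 mm minus joint value; axes as the case's. The grip is an upright block 18 x 18 mm, from 28 to 66 mm above the shelf, at the middle of a dark steel bar 18 x 60 mm whose top is 28 mm above the shelf.
- white_tray: Tray to be docked: light wood block 120 (x) x 50 (y) x 22 (z) mm, 0.18 kg, with a milky white striker 41 mm across inlaid in its top at x +34 mm (leading end) and a black upright grip fin 36 (x) x 16 (y) mm from 22 to 58 mm above its underside, centred at x -20 mm. Origin: centre of the underside; +x is the end that goes in first.
- horn_tray: Same tray with a dark brown horn striker inlaid; to be left alone. Origin: centre of the underside.
- queen_coin: Red queen coin, 32 mm across, 9 mm high, bystander. Origin: centre of underside.
- horn_coin: Dark brown horn coin, 32 mm across, 9 mm high, bystander. Origin: centre of underside.
- tin_cup: Tin pocket cup, 70 mm across, 55 mm high, bystander. Origin: centre of underside.
- powder_tin: Green powder tin, 60 mm across, 90 mm high, bystander. Origin: centre of underside.
- coin_tube: Wooden coin tube with brass band, standing, 37 mm across, 70 mm high, bystander. Origin: centre of underside.

How it is judged (in metres and radians):
On the way, in this order (a step that is already met when the one before it is completed fails the run):
1. the lock grip is at its open end stop, within 3 mm (value of joint lock below 0.003 m), for 0.2 s.
2. the white striker's tray is fully home in the bay: within 3 mm of the end stop, flat on the bay floor and square between the rails (x of white_tray in the frame of case between -0.003 and 0.003 m and y of white_tray in the frame of case between -0.004 and 0.004 m and z of white_tray in the frame of case between 0.005 and 0.012 m and angle between the x axis of white_tray and the x axis of case, either way round below 0.07 rad), for 0.2 s.
3. the lock grip is at its locked end stop, within 3 mm (value of joint lock above 0.057 m), for 0.2 s.
At the end, for the whole second after the job is handed in: The white striker's tray lies fully home in the bay (within 3 mm of the end stop, flat on the bay floor, square between the rails) with the lock grip within 3 mm of its locked end stop behind it, both at rest (all of step 2 and value of joint lock above 0.057 m and linear speed of white_tray below 0.01 m/s and velocity of joint lock between -0.005 and 0.005 m/s); the robot touches nothing.
It fails at once if the horn striker's tray is shifted by more than 20 mm (distance of horn_tray from where it was at the start of the episode above 0.02 m).
It fails at once if either loose coin (red queen or horn coin) is shifted by more than 20 mm (distance of any of queen_coin, horn_coin from where it was at the start of the episode above 0.02 m).
It fails at once if the tin cup, the powder tin or the coin tube is shifted or knocked by more than 20 mm (distance of any of tin_cup, powder_tin, coin_tube from where it was at the start of the episode above 0.02 m).
It also fails if it takes over 72 s, if anything falls off the work surface, if the arm or the gripper's body presses on something with over 40 N, if the wrist force passes 120 N, or if a joint passes its speed limit or range.

## Working session

There is one attempt and no reset: what is moved stays moved. The work goes in short steps, Python scripts to look and compute and a tool call to move; the robot and the scene stay as the last step left them, time stands still between calls to the robot, and variables do not carry over. Pictures are saved under pics/ and viewed, at most 12 in all, crops included, and the job is handed in when it is done.

Besides the shell and the picture viewer there is one more tool, called after "Call:" by a JSON object that holds its "api" and its "payload", one argument or row to a line. apply_moves: Moves the arm, as the interface text tells. Its arguments: {"type":"object","properties":{"deltas":{"type":"array"},"grip_force":{"type":"number"}},"required":["deltas"]}

```bash
mkdir -p pics; python3 - <<'E'
from bench import *
import cv2
for n in("side","top"):
    cv2.imwrite(f"pics/{n}0.png",snapshot(n)[:,:,::-1]); print(n,camera_info(n))
print(sense())
E
```

```text
side {'vertical_fov': 52.161489714722684, 'cx': 257.87692234648915, 'cy': 191.998629070881, 'origin': array([342.17005132, 629.06762959, 740.32925314]), 'rotation': array([  41.82234656,    0.98198866, -165.67998325])}
top {'vertical_fov': 42.035033814492515, 'cx': 253.96352375897945, 'cy': 183.86899438201965, 'origin': array([ 256.52946159,   41.04255951, 1429.37252602]), 'rotation': array([ 11.75034464,   0.24831667, -94.01260751])}
{'time': 0.1, 'joint_pos': array([ 6.82167156e+01,  7.51087209e+00,  8.53249263e+01, -1.32760497e-03,
        8.72607019e+01, -4.89242805e+00]), 'qd': array([-0.07652011, -0.0593387 , -0.17766012, -0.06239008,  0.02176162,
        0.04176034]), 'joint_efforts': array([ 1.39253742e-03, -5.70953429e+01, -5.01942372e+01, -7.18088859e-05,
        8.39458604e-03,  1.54714053e-05]), 'tool_pos': array([174.13106106, 573.67479617, 244.33027303]), 'tcp_rot': array([-1.79903738e+02, -6.90889739e-03,  1.63109202e+02]), 'ft_force': array([ 0.12133703,  0.03966008, -0.48230608]), 'wrist_torque': array([-0.03863113,  0.00112239,  0.03130564]), 'grip_force': 0.0, 'finger_gap': 85.79748126731378}
```

View pics/top0.png

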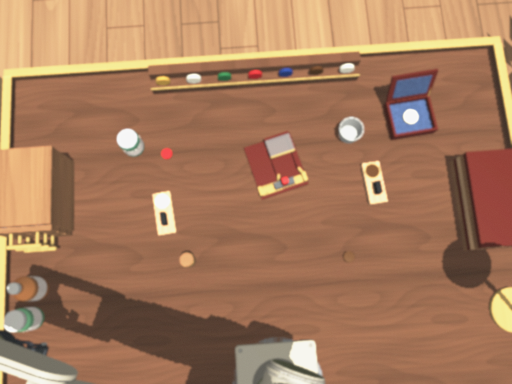

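View pics/side0.png

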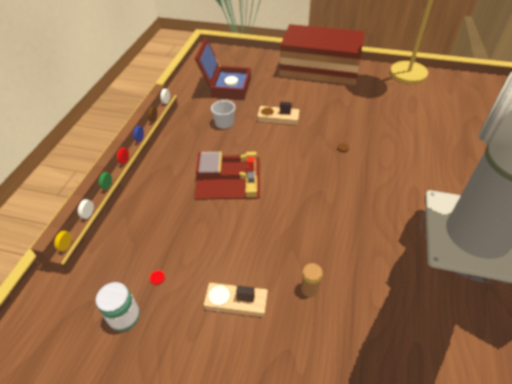

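The top view shows the white tray at about (164,213), the case at (277,165) with the mouth toward the robot, and the red grip near (285,181). The side view shows the tray at (236,300) and the case at (228,175). I'll look closer at both.

```bash
cat > h.py <<'E'
import numpy as np, cv2
from scipy.spatial.transform import Rotation as R
from bench import *
def cam(n):
    c=camera_info(n); return c, R.from_euler('xyz',c['rotation'],degrees=True).as_matrix(), 192/np.tan(np.radians(c['vertical_fov']/2))
def ray(n,uv,z):
    c,M,f=cam(n); uv=np.atleast_2d(np.array(uv,float))
    d=np.c_[(uv[:,0]-c['cx'])/f,-(uv[:,1]-c['cy'])/f,-np.ones(len(uv))]@M.T
    o=c['origin']; return o+d*((z-o[2])/d[:,2])[:,None]
def proj(n,P):
    c,M,f=cam(n); q=(np.atleast_2d(P)-c['origin'])@M
    return np.c_[c['cx']-f*q[:,0]/q[:,2],c['cy']+f*q[:,1]/q[:,2]]
E
python3 - <<'E'
from h import *
t=cv2.imread("pics/top0.png");s=cv2.imread("pics/side0.png")
r=lambda i,x,y,w,h:cv2.resize(i[y:y+h,x:x+w],(400,300),interpolation=cv2.INTER_CUBIC)
a=np.vstack([np.hstack([r(t,235,125,80,60+0),r(t,235,150,80,60)]),np.hstack([r(s,188,140,80,60),r(s,196,270,80,60)])])
cv2.imwrite("pics/z.png",a)
E
```

```text
(no output)
```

View pics/z.png

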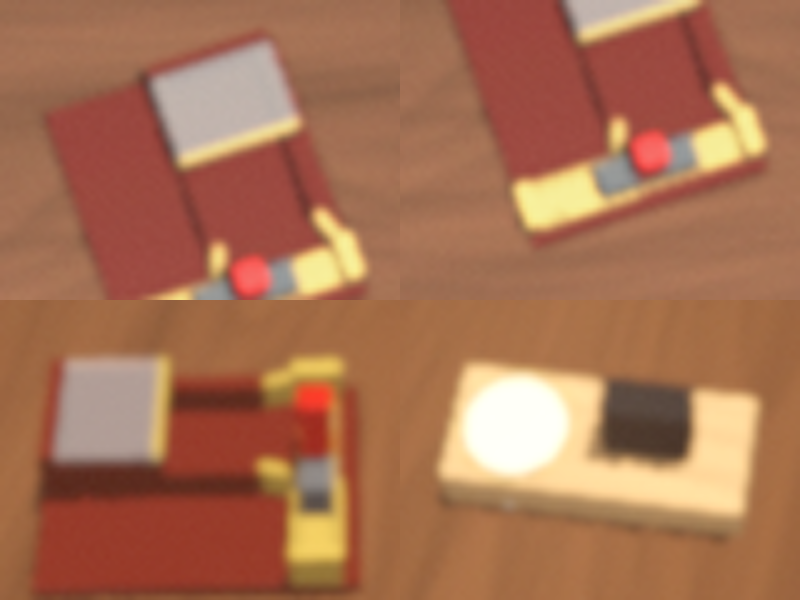

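```bash
cat >> h.py <<'E'
def blob(im,lo,hi,box):
    h=cv2.cvtColor(im,cv2.COLOR_RGB2HSV); m=cv2.inRange(h,np.array(lo),np.array(hi)); k=np.zeros_like(m); x,y,w,g=box; k[y:y+g,x:x+w]=m[y:y+g,x:x+w]
    n,l,st,c=cv2.connectedComponentsWithStats(k); i=1+np.argmax(st[1:,4]); return c[i],st[i],(l==i).astype(np.uint8)
E
python3 - <<'E'
from h import *
np.set_printoptions(precision=1,suppress=True)
# base corners z=8
w=np.array([[-95,100],[70,100],[-95,-45]]); 
c=ray("top",[[263,199],[244.4,148.6],[308,184.4]],8)[:,:2]; print("top corners",c, np.linalg.norm(c[1]-c[0]),np.linalg.norm(c[2]-c[0]))
cs=ray("side",[[260,198],[194.4,199]],8)[:,:2]; print("side corners",cs,np.linalg.norm(cs[1]-cs[0]))
A=lambda v:np.degrees(np.arctan2(v[1],v[0]))
print("yaw",A(c[1]-c[0]),A(c[0]-c[2])-90,A(cs[1]-cs[0]))
T=cv2.imread("pics/top0.png")[:,:,::-1].copy();S=cv2.imread("pics/side0.png")[:,:,::-1].copy()
for n,I,bt in(("top",T,(145,180,40,65)),("side",S,(196,270,80,60))):
    k,st,m=blob(I,(0,0,225),(179,60,255),bt); 
    print(n,"striker px",k,st[4],ray(n,k,22))
    k2,st,m=blob(I,(0,0,0),(179,255,70),bt); print(n,"fin px",k2,st,ray(n,k2,58 if n=="top" else 45))
    k3,st,m=blob(I,(10,30,190),(35,150,255),bt)
    cn=max(cv2.findContours(m,0,1)[0],key=cv2.contourArea);rr=cv2.minAreaRect(cn);print("tray rect",rr);b=ray(n,cv2.boxPoints(rr),22)[:,:2];print(b,b.mean(0))
k,st,m=blob(T,(0,190,200),(179,255,255),(270,170,40,30));print("grip top",k,st,ray("top",k,66))
k,st,m=blob(S,(0,200,200),(8,255,255),(240,145,25,30));print("grip side",k,st,ray("side",k,66))
# bystanders
for n,p,z in(("top",(187,259),70),("top",(167,154),9),("top",(350,130),55),("top",(130,142),90),("top",(374,183),22),("top",(349,256),9)):print(p,ray(n,p,z))
# top cover near edge
p=ray("top",[[235+182/5,125+166/5],[235+301/5,125+128/5]],37);print("cover edge",p,A((p[0]-p[1]))-90,np.linalg.norm(p[0]-p[1]))
p=ray("side",[[188+158/5,140+62/5+20-20],[188+155/5,140+164/5]],37);print(p)
E
```

```text
top corners [[ 505.5    3.6]
 [ 659.9   47.2]
 [ 539.2 -129.9]] 160.36008960940578 137.65687334819827
side corners [[506.4  15.2]
 [663.5  56.2]] 162.39953415802245
yaw 15.775243786259521 14.15586311053346 14.624138924837826
top striker px [163.8 211. ] 500 [[488.5 288.2  22. ]]
top fin px [163.5 218.5] [162 214   4  10  31] [[461.7 283.3  58. ]]
tray rect ((163.65997314453125, 212.6199951171875), (44.12346649169922, 20.081832885742188), 81.8698959350586)
[[545.6 324.2]
 [549.9 266.9]
 [423.1 253.9]
 [419.  310.1]] [484.4 288.8]
side striker px [218.8 294.6] 329 [[521.  293.6  22. ]]Traceback (most recent call last):
  File "<stdin>", line 13, in <module>
  File "h.py", line 15, in blob
    n,l,st,c=cv2.connectedComponentsWithStats(k); i=1+np.argmax(st[1:,4]); return c[i],st[i],(l==i).astype(np.uint8)
                                                      ~~~~~~~~~^^^^^^^^^^
    return _wrapfunc(a, 'argmax', axis=axis, out=out, **kwds)
    return bound(*args, **kwds)
ValueError: attempt to get argmax of an empty sequence
```

```bash
python3 - <<'E'
from h import *
np.set_printoptions(precision=1,suppress=True)
A=lambda v:np.degrees(np.arctan2(v[1],v[0]))
T=cv2.imread("pics/top0.png")[:,:,::-1].copy();S=cv2.imread("pics/side0.png")[:,:,::-1].copy()
for n,I,bt in(("top",T,(145,180,40,65)),("side",S,(196,270,80,60))):
    h=cv2.cvtColor(I,cv2.COLOR_RGB2HSV)
    pts={"top":[(163,196),(163,218),(168,230),(176,215)],"side":[(218,294),(244,295),(262,300),(236,290),(236,315),(222,320)]}[n]
    print(n,[tuple(h[y,x]) for x,y in pts])
    k2,st,m=blob(I,(0,0,0),(179,255,90),bt); print("fin px",k2,st,ray(n,k2,58 if n=="top" else 45))
    x,y,w,g=bt; gray=(h[:,:,2]>170)
    m=np.zeros(I.shape[:2],np.uint8); m[y:y+g,x:x+w]=gray[y:y+g,x:x+w]*255
    cn=max(cv2.findContours(m,0,1)[0],key=cv2.contourArea);rr=cv2.minAreaRect(cn);print("tray rect",rr);b=ray(n,cv2.boxPoints(rr),22)[:,:2];print(b,b.mean(0)); 
k,st,m=blob(T,(0,190,200),(179,255,255),(270,170,40,30));print("grip top",k,st,ray("top",k,66))
k,st,m=blob(S,(0,200,200),(8,255,255),(240,145,25,30));print("grip side",k,st,ray("side",k,66))
for n,p,z in(("top",(187,259),70),("side",(312,270),70),("top",(167,154),9),("side",(158,278),9),("top",(350,130),55),("top",(130,142),90),("top",(374,183),22),("top",(349,256),9),("side",(343,147),9)):print(p,ray(n,p,z))
p=ray("top",[[235+180/5,125+166/5],[235+301/5,125+128/5]],37);print("cover edge",p,A((p[0]-p[1]))-90,np.linalg.norm(p[0]-p[1]))
p=ray("side",[[188+170/5,140+58/5],[188+165/5,140+164/5]],37);print(p,A(p[1]-p[0])-90,np.linalg.norm(p[0]-p[1]))
p=ray("side",[[196+465/5,270+62/5],[196+760/5,270+97/5],[196+742/5,270+218/5],[196+440/5,270+180/5]],22)
# side crop offset (x-400,y-300)
p=ray("side",[[196+(a-400)/5,270+(b-300)/5] for a,b in((465,362),(760,397),(743,518),(440,484))],22);print("tray side",p,p.mean(0))
E
```

```text
top [(np.uint8(0), np.uint8(0), np.uint8(247)), (np.uint8(100), np.uint8(11), np.uint8(69)), (np.uint8(27), np.uint8(49), np.uint8(247)), (np.uint8(11), np.uint8(124), np.uint8(167))]
fin px [163.4 218.3] [161 213   6  11  43] [[462.2 283.6  58. ]]
tray rect ((160.72799682617188, 213.0040283203125), (44.98969650268555, 27.72724723815918), 79.69515228271484)
[[543.8 345.9]
 [552.8 267.2]
 [423.9 249.1]
 [415.3 326.4]] [483.9 297.2]
side [(np.uint8(30), np.uint8(7), np.uint8(255)), (np.uint8(11), np.uint8(103), np.uint8(79)), (np.uint8(20), np.uint8(93), np.uint8(255)), (np.uint8(16), np.uint8(114), np.uint8(176)), (np.uint8(13), np.uint8(145), np.uint8(160)), (np.uint8(13), np.uint8(147), np.uint8(166))]
fin px [245.6 294.7] [238 289  15  12 150] [[464.9 292.2  45. ]]
tray rect ((235.95773315429688, 291.160400390625), (64.66459655761719, 39.8245964050293), 8.426968574523926)
[[547.1 325.2]
 [565.3 238.7]
 [429.5 228.6]
 [421.2 314. ]] [490.8 276.6]Traceback (most recent call last):
  File "<stdin>", line 13, in <module>
  File "h.py", line 15, in blob
    n,l,st,c=cv2.connectedComponentsWithStats(k); i=1+np.argmax(st[1:,4]); return c[i],st[i],(l==i).astype(np.uint8)
                                                      ~~~~~~~~~^^^^^^^^^^
    return _wrapfunc(a, 'argmax', axis=axis, out=out, **kwds)
    return bound(*args, **kwds)
ValueError: attempt to get argmax of an empty sequence
```

```bash
python3 - <<'E'
from h import *
np.set_printoptions(precision=1,suppress=True)
A=lambda v:np.degrees(np.arctan2(v[1],v[0]))
print("grip",ray("top",[[285.2,180.6]],66),ray("side",[[250.6,159.4]],66))
for n,p,z in(("top",(187,259),70),("side",(312,270),70),("top",(167,154),9),("side",(158,278),9),("top",(350,130),55),("top",(130,142),90),("top",(374,183),22),("top",(349,256),9),("side",(343,147),9)):print(n,p,ray(n,p,z))
p=ray("top",[[235+180/5,125+166/5],[235+301/5,125+128/5]],37);print("cover edge",p,p.mean(0),A((p[0]-p[1]))-90,np.linalg.norm(p[0]-p[1]))
p=ray("side",[[188+171/5,140+58/5],[188+167/5,140+164/5]],37);print(p,p.mean(0),A(p[1]-p[0])-90,np.linalg.norm(p[0]-p[1]))
p=ray("side",[[196+(a-400)/5,270+(b-300)/5] for a,b in((465,362),(760,397),(743,518),(440,484))],22);print("tray side",p,p.mean(0),A(p[0]-p[1]),A(p[3]-p[2]))
T=cv2.imread("pics/top0.png")
h=cv2.cvtColor(T,cv2.COLOR_BGR2HSV)
m=np.zeros(T.shape[:2],np.uint8);m[185:240,145:182]=((h[185:240,145:182,2]>205))*255
cn=max(cv2.findContours(m,0,1)[0],key=cv2.contourArea);rr=cv2.minAreaRect(cn);b=ray("top",cv2.boxPoints(rr),22);print(rr,b,b.mean(0),A(b[1]-b[2]))
cv2.imwrite("pics/z2.png",np.hstack([cv2.resize(T[185:240,140:190],(500,550),interpolation=cv2.INTER_CUBIC)]))
E
```

```text
grip [[543.  -60.5  66. ]] [[547.3 -54.3  66. ]]
top (187, 259) [[345.4 221.7  70. ]]
side (312, 270) [[349.2 223.1  70. ]]
top (167, 154) [[659.4 275.4   9. ]]
side (158, 278) [[660.5 281.9   9. ]]
top (350, 130) [[ 680.2 -259.1   55. ]]
top (130, 142) [[678.4 363.9  90. ]]
top (374, 183) [[ 527.1 -317.7   22. ]]
top (349, 256) [[ 325.7 -225.9    9. ]]
side (343, 147) [[ 328.  -219.1    9. ]]
cover edge [[617.6 -27.4  37. ]
 [635.2 -98.7  37. ]] [626.4 -63.   37. ] 13.857635262795696 73.50731020526514
[[637.4 -95.3  37. ]
 [615.1 -19.4  37. ]] [626.2 -57.4  37. ] 16.335028616108318 79.13958155912793
tray side [[548.9 272.5  22. ]
 [428.3 259.   22. ]
 [422.9 310.3  22. ]
 [541.  325.1  22. ]] [485.3 291.8  22. ] 6.369150162362348 7.144179659050075
((163.6499786376953, 212.5500030517578), (43.69919967651367, 19.79899024963379), 81.8698959350586) [[545.3 323.7  22. ]
 [549.5 267.3  22. ]
 [423.9 254.4  22. ]
 [419.9 309.8  22. ]] [484.6 288.8  22. ] 5.87845814370369
```

View pics/z2.png

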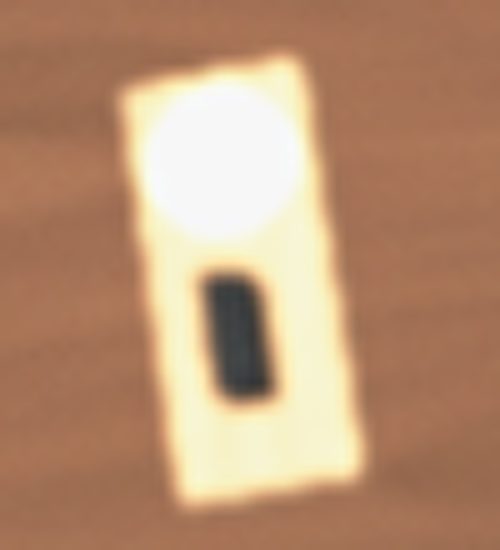

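Positions from the two views, averaged:

| Item | World x, y (mm) | Yaw |
|---|---|---|
| White tray | 485, 290 | about 6.5° |
| Lock grip | 545, -57.5 | – |
| Case origin | 620.5, -61.6 | about 15° |

The lock value comes out at about 36 mm, which agrees with the grip and cover edge spacing. I'll turn the tool to yaw 195 first.

Call:
{"api": "apply_moves", "payload": {
  "deltas": [
    [0,0,0,0,0,-0.87,1],
    [0,0,0,0,0,-0.87,1],
    [0,0,0,0,0,-0.87,1],
    [0,0,0,0,0,-0.87,1],
    [0,0,0,0,0,-0.87,1],
    [0,0,0,0,0,-0.87,1],
    [0,0,0,0,0,-0.87,1],
    [0,0,0,0,0,-0.87,1]
  ]
}}

```text
time: 1.1
tool_pos: [174.2, 573.8, 244.7]
tcp_rot: [-179.9, -0.0, -164.9]
ft_force: [-0.4, -0.7, 0.7]
finger_gap: 85.4
grip_force: 0.0
```

```bash
cat >> h.py <<'E'
def go(x,y,z,yaw=None):
    s=sense(); p=s['tool_pos']; Q=R.from_euler('xyz',s['tcp_rot'],degrees=True).as_matrix()
    d=Q.T@(np.array([x,y,z])-p)/30; print("pose",p.round(1),s['tcp_rot'].round(2),"F",s['ft_force'].round(1),"gap",round(s['finger_gap'],1),"t",s['time'])
    print("total units",d.round(2),"rows min",np.abs(d).max().round(1), "az total",None if yaw is None else round(-np.radians((yaw-s['tcp_rot'][2]+180)%360-180)/.08,2))
E
python3 -c "
from h import *
go(545,-57.5,130,195)"
```

```text
pose [174.2 573.8 244.7] [-1.7995e+02 -4.0000e-02 -1.6486e+02] F [-0.4 -0.7  0.7] gap 85.4 t 1.1
total units [ -6.44 -23.54   3.84] rows min 23.5 az total 0.03
```

Call:
{"api": "apply_moves", "payload": {
  "deltas": [
    [-0.27,-0.98,0.1,0,0,0,1],
    [-0.27,-0.98,0.1,0,0,0,1],
    [-0.27,-0.98,0.1,0,0,0,1],
    [-0.27,-0.98,0.1,0,0,0,1],
    [-0.27,-0.98,0.1,0,0,0,1],
    [-0.27,-0.98,0.1,0,0,0,1],
    [-0.27,-0.98,0.1,0,0,0,1],
    [-0.27,-0.98,0.1,0,0,0,1]
  ]
}}

```text
time: 2.1
tool_pos: [298.0, 362.6, 220.8]
tcp_rot: [-180.0, -0.0, -165.0]
ft_force: [1.7, -0.1, 0.3]
finger_gap: 85.5
grip_force: 0.0
```

Call:
{"api": "apply_moves", "payload": {
  "deltas": [
    [-0.27,-0.98,0.1,0,0,0,1],
    [-0.27,-0.98,0.1,0,0,0,1],
    [-0.27,-0.98,0.1,0,0,0,1],
    [-0.27,-0.98,0.1,0,0,0,1],
    [-0.27,-0.98,0.1,0,0,0,1],
    [-0.27,-0.98,0.1,0,0,0,1],
    [-0.27,-0.98,0.1,0,0,0,1],
    [-0.27,-0.98,0.1,0,0,0,1]
  ]
}}

```text
time: 3.1
tool_pos: [421.5, 152.4, 196.9]
tcp_rot: [180.0, -0.0, -165.0]
ft_force: [-0.2, 1.1, -0.3]
finger_gap: 85.0
grip_force: 0.0
```

Call:
{"api": "apply_moves", "payload": {
  "deltas": [
    [-0.27,-0.98,0.1,0,0,0,1],
    [-0.27,-0.98,0.1,0,0,0,1],
    [-0.27,-0.98,0.1,0,0,0,1],
    [-0.27,-0.98,0.1,0,0,0,1],
    [-0.27,-0.98,0.1,0,0,0,1],
    [-0.27,-0.98,0.1,0,0,0,1],
    [-0.27,-0.98,0.1,0,0,0,1],
    [0,0,0,0,0,0,1]
  ]
}}

```text
time: 4.1
tool_pos: [529.5, -32.2, 175.5]
tcp_rot: [180.0, -0.1, -165.1]
ft_force: [-0.5, -0.5, 1.0]
finger_gap: 85.4
grip_force: 0.0
```

```bash
python3 -c "
from h import *
go(545,-57.5,130,195)
for n,(x,y) in (('top',(235,120)),('side',(188,110))):
    a=snapshot(n); cv2.imwrite(f'pics/{n}1.png',cv2.resize(a[y:y+90,x:x+100,::-1],(600,540),interpolation=cv2.INTER_CUBIC))
"
```

```text
pose [529.5 -32.2 175.5] [ 1.7999e+02 -8.0000e-02 -1.6512e+02] F [-0.5 -0.5  1. ] gap 85.4 t 4.1
total units [-0.29 -0.95  1.52] rows min 1.5 az total -0.03
```

View pics/side1.png

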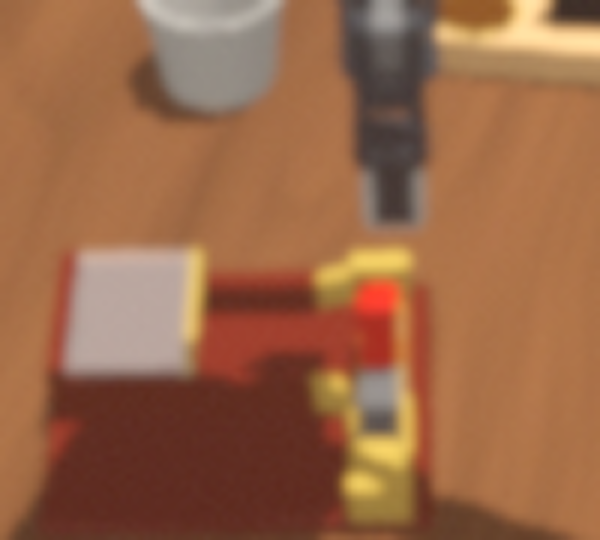

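Call:
{"api": "apply_moves", "payload": {
  "deltas": [
    [-0.29,-0.95,0.5,0,0,0,1],
    [0,0,0.6,0,0,0,1],
    [0,0,0.6,0,0,0,1],
    [0,0,0.6,0,0,0,1],
    [0,0,0.6,0,0,0,1],
    [0,0,0.6,0,0,0,1],
    [0,0,0.6,0,0,0,1],
    [0,0,0,0,0,0,1]
  ]
}}

```text
time: 5.2
tool_pos: [543.6, -55.7, 51.1]
tcp_rot: [179.9, -0.2, -165.0]
ft_force: [0.1, -0.1, 0.3]
finger_gap: 85.7
grip_force: 0.0
```

```bash
python3 -c "
from h import *
go(545,-57.5,50,195)
for n,(x,y) in (('top',(235,120)),('side',(188,110))):
    a=snapshot(n); cv2.imwrite(f'pics/{n}2.png',cv2.resize(a[y:y+90,x:x+100,::-1],(600,540),interpolation=cv2.INTER_CUBIC))
"
```

```text
pose [543.6 -55.7  51.1] [ 179.91   -0.19 -164.99] F [ 0.1 -0.1  0.3] gap 85.7 t 5.2
total units [-0.03 -0.07  0.04] rows min 0.1 az total 0.0
```

View pics/side2.png

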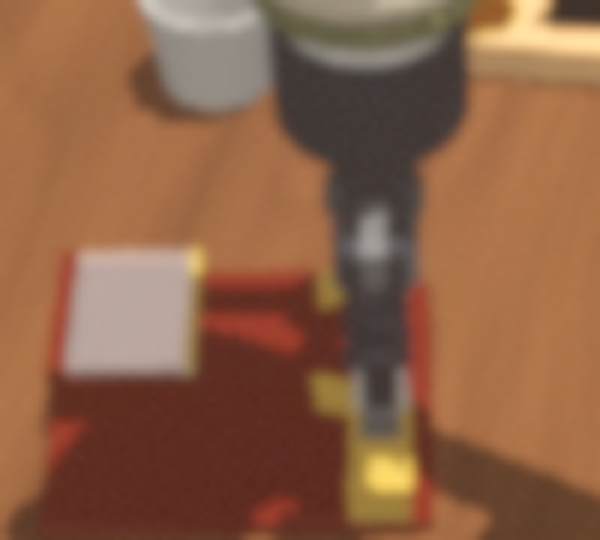

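The near finger stands in line with the bar, at about x 380 in the crop, straddling the grip. I'll close with a gentle grip.

Call:
{"api": "apply_moves", "payload": {
  "deltas": [
    [0,0,0,0,0,0,0],
    [0,0,0,0,0,0,0],
    [0,0,0,0,0,0,0],
    [0,0,0,0,0,0,0],
    [0,0,0,0,0,0,0],
    [0,0,0,0,0,0,0],
    [0,0,0,0,0,0,0],
    [0,0,0,0,0,0,0]
  ],
  "grip_force": 25
}}

```text
time: 6.3
tool_pos: [545.6, -56.3, 53.9]
tcp_rot: [-180.0, 0.0, -165.0]
ft_force: [-0.3, -1.7, 5.9]
finger_gap: 17.5
grip_force: 28.3
```

Call:
{"api": "apply_moves", "payload": {
  "deltas": [
    [0,0.2,0,0,0,0,0],
    [0,0.2,0,0,0,0,0],
    [0,0.2,0,0,0,0,0],
    [0,0.2,0,0,0,0,0],
    [0,0.1,0,0,0,0,0],
    [0,0.1,0,0,0,0,0],
    [0,0,0,0,0,0,0]
  ]
}}

```text
time: 7.18
tool_pos: [537.8, -26.6, 53.8]
tcp_rot: [-180.0, 0.0, -165.0]
ft_force: [-0.7, 0.4, 5.8]
finger_gap: 17.3
grip_force: 28.5
```

Call:
{"api": "apply_moves", "payload": {
  "deltas": [
    [0,0.1,0,0,0,0,0],
    [0,0.1,0,0,0,0,0],
    [0,0.1,0,0,0,0,0],
    [0,0,0,0,0,0,0]
  ]
}}

```text
time: 7.68
tool_pos: [537.4, -25.2, 54.0]
tcp_rot: [-179.3, 0.1, -165.1]
ft_force: [10.3, -37.0, -8.5]
finger_gap: 17.4
grip_force: 27.1
```

The grip is against its open stop: 37 N reaction and no further travel. The force direction (15.6°) supports a yaw of 15°. Next I relax, open and lift.

Call:
{"api": "apply_moves", "payload": {
  "deltas": [
    [0,-0.12,0,0,0,0,0],
    [0,-0.12,0,0,0,0,0],
    [0,0,0,0,0,0,0]
  ]
}}

```text
time: 8.05
tool_pos: [537.6, -26.1, 53.9]
tcp_rot: [-179.9, 0.1, -165.0]
ft_force: [-0.3, -5.6, 6.3]
finger_gap: 17.5
grip_force: 29.1
```

Call:
{"api": "apply_moves", "payload": {
  "deltas": [
    [0,0,0,0,0,0,0.6],
    [0,0,0,0,0,0,0.6],
    [0,0,0,0,0,0,0.6],
    [0,0,0,0,0,0,0.6],
    [0,0,-0.5,0,0,0,0.6],
    [0,0,-1,0,0,0,0.6],
    [0,0,-1,0,0,0,0.6],
    [0,0,-1,0,0,0,0.6]
  ]
}}

```text
time: 9.05
tool_pos: [537.2, -25.3, 160.6]
tcp_rot: [-180.0, 0.1, -165.0]
ft_force: [0.2, -0.5, -0.6]
finger_gap: 51.0
grip_force: 0.0
```

```bash
python3 -c "
from h import *
go(464.5,288,140,186.5)"
```

```text
pose [537.2 -25.3 160.6] [-1.7997e+02  6.0000e-02 -1.6499e+02] F [ 0.2 -0.5 -0.6] gap 51.0 t 9.05
total units [-0.36 10.71  0.68] rows min 10.7 az total 1.86
```

Call:
{"api": "apply_moves", "payload": {
  "deltas": [
    [-0.04,0.98,0,0,0,0,0.8],
    [-0.04,0.98,0,0,0,0,0.8],
    [-0.04,0.98,0,0,0,0,0.8],
    [-0.04,0.98,0,0,0,0,0.8],
    [-0.04,0.98,0,0,0,0,0.8],
    [-0.04,0.98,0,0,0,0,0.8],
    [-0.04,0.98,0,0,0,0,0.8],
    [-0.04,0.98,0,0,0,0,0.8]
  ]
}}

```text
time: 10.05
tool_pos: [485.3, 205.4, 159.7]
tcp_rot: [180.0, 0.1, -165.0]
ft_force: [0.1, -0.1, 0.3]
finger_gap: 68.5
grip_force: 0.0
```

Call:
{"api": "apply_moves", "payload": {
  "deltas": [
    [-0.02,0.96,0,0,0,0,0.8],
    [-0.02,0.96,0,0,0,0,0.8],
    [0,0.95,0,0,0,0,0.8],
    [0,0,0,0,0,0.93,0.8],
    [0,0,0,0,0,0.93,0.8],
    [0,0,0.5,0,0,0,0.8],
    [0,0,0,0,0,0,0.8]
  ]
}}

```text
time: 10.92
tool_pos: [463.1, 287.2, 141.7]
tcp_rot: [-179.9, -0.2, -173.4]
ft_force: [-1.3, -0.1, 0.1]
finger_gap: 68.1
grip_force: 0.0
```

```bash
python3 -c "
from h import *
go(464.5,288,44,186.5)
a=snapshot('top')[185:245,140:200,::-1];b=snapshot('side')[240:320,190:290,::-1];c=snapshot('side')[140:200,188:268,::-1]
f=lambda i:cv2.resize(i,(400,400*i.shape[0]//i.shape[1]),interpolation=cv2.INTER_CUBIC)
l=f(a)[:,:];r=np.vstack([f(b)[:300],f(c)[:280]]);l=np.vstack([l,np.zeros((180,400,3),np.uint8)])[:580]
cv2.imwrite('pics/g.png',np.hstack([l,r]))
"
```

```text
pose [463.1 287.2 141.7] [-1.7995e+02 -1.5000e-01 -1.7343e+02] F [-1.3 -0.1  0.1] gap 68.1 t 10.925
total units [-0.06  0.02  3.26] rows min 3.3 az total 0.02
```

View pics/g.png

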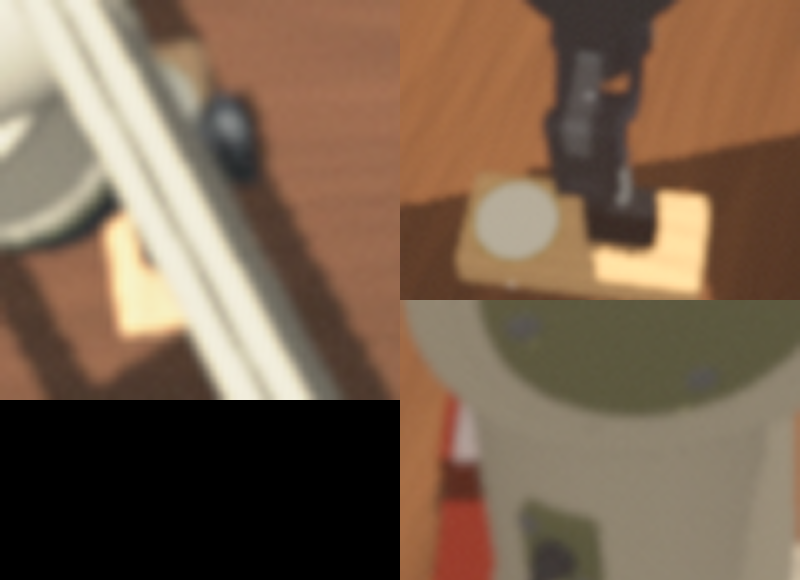

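Call:
{"api": "apply_moves", "payload": {
  "deltas": [
    [-0.06,0.02,0.55,0,0,0,0.8],
    [0,0,0.55,0,0,0,0.8],
    [0,0,0.55,0,0,0,0.8],
    [0,0,0.55,0,0,0,0.8],
    [0,0,0.55,0,0,0,0.8],
    [0,0,0.55,0,0,0,0.8],
    [0,0,0,0,0,0,0.8],
    [0,0,0,0,0,0,0.8]
  ]
}}

```text
time: 12.08
tool_pos: [466.2, 288.8, 44.6]
tcp_rot: [180.0, 0.0, -173.5]
ft_force: [0.3, 0.7, 0.3]
finger_gap: 68.4
grip_force: 0.0
```

Call:
{"api": "apply_moves", "payload": {
  "deltas": [
    [0,0,0,0,0,0,0.4],
    [0,0,0,0,0,0,0.25],
    [0,0,0,0,0,0,0.1],
    [0,0,0,0,0,0,0],
    [0,0,0,0,0,0,0],
    [0,0,0,0,0,0,0],
    [0,0,0,0,0,0,0],
    [0,0,0,0,0,0,0]
  ],
  "grip_force": 60
}}

```text
time: 13.08
tool_pos: [466.3, 288.8, 44.8]
tcp_rot: [180.0, 0.0, -173.5]
ft_force: [-0.5, 0.0, 5.9]
finger_gap: 15.2
grip_force: 59.8
```

The gap of 15.2 mm fits the 16 mm fin, so it's held. I'll lift it.

Call:
{"api": "apply_moves", "payload": {
  "deltas": [
    [0,0,-0.4,0,0,0,0],
    [0,0,-0.6,0,0,0,0],
    [0,0,-0.8,0,0,0,0],
    [0,0,-0.8,0,0,0,0],
    [0,0,-0.6,0,0,0,0],
    [0,0,-0.3,0,0,0,0],
    [0,0,0,0,0,-0.93,0],
    [0,0,0,0,0,-0.93,0]
  ]
}}

```text
time: 14.08
tool_pos: [465.5, 288.5, 149.0]
tcp_rot: [-180.0, -0.0, -164.8]
ft_force: [-0.8, -0.1, -1.7]
finger_gap: 15.0
grip_force: 59.0
```

```bash
python3 -c "
from h import *
go(444.7,-112.2,120,195)"
```

```text
pose [465.5 288.5 149. ] [-1.7999e+02 -5.0000e-02 -1.6485e+02] F [-0.8 -0.1 -1.7] gap 15.0 t 14.075
total units [  4.16 -12.71   0.97] rows min 12.7 az total 0.03
```

Call:
{"api": "apply_moves", "payload": {
  "deltas": [
    [0.3,-0.9,0,0,0,0,0],
    [0.3,-0.9,0,0,0,0,0],
    [0.3,-0.9,0,0,0,0,0],
    [0.3,-0.9,0,0,0,0,0],
    [0.3,-0.9,0,0,0,0,0],
    [0.3,-0.9,0,0,0,0,0],
    [0.3,-0.9,0,0,0,0,0]
  ]
}}

```text
time: 14.95
tool_pos: [453.4, 88.8, 148.9]
tcp_rot: [180.0, -0.1, -165.0]
ft_force: [0.3, -0.4, -1.0]
finger_gap: 15.1
grip_force: 59.0
```

Call:
{"api": "apply_moves", "payload": {
  "deltas": [
    [0.3,-0.9,0,0,0,0,0],
    [0.3,-0.9,0,0,0,0,0],
    [0.3,-0.9,0,0,0,0,0],
    [0.3,-0.9,0,0,0,0,0],
    [0.3,-0.9,0.2,0,0,0,0],
    [0.3,-0.9,0.4,0,0,0,0],
    [0.2,-0.9,0.4,0,0,0,0],
    [0,0,0,0,0,0,0]
  ]
}}

```text
time: 15.95
tool_pos: [443.8, -109.4, 118.0]
tcp_rot: [179.9, -0.1, -165.1]
ft_force: [0.1, -0.5, -1.4]
finger_gap: 15.2
grip_force: 59.1
```

```bash
python3 -c "
from h import *
go(444.7,-112.2,56,195)
a=snapshot('side')[140:230,188:328,::-1];b=snapshot('top')[135:230,220:320,::-1]
f=lambda i:cv2.resize(i,None,fx=5,fy=5,interpolation=cv2.INTER_CUBIC)
cv2.imwrite('pics/d.png',f(a))
cv2.imwrite('pics/dt.png',f(b))
"
```

```text
pose [ 443.8 -109.4  118. ] [ 1.7993e+02 -1.4000e-01 -1.6513e+02] F [ 0.1 -0.5 -1.4] gap 15.2 t 15.95
total units [-0.01 -0.1   2.07] rows min 2.1 az total -0.03
```

View pics/d.png

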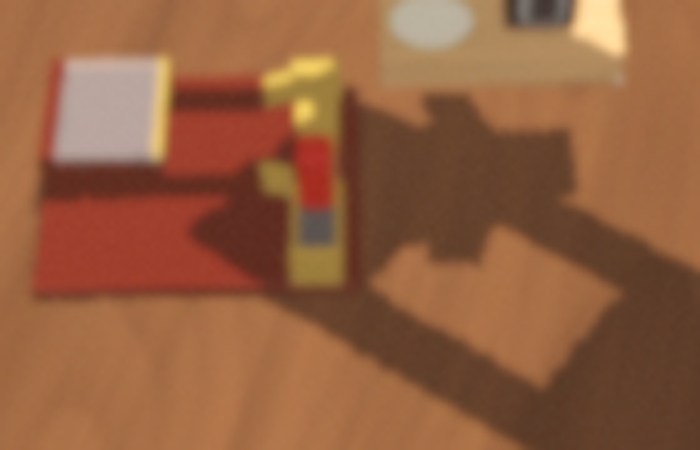

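The side view shows the tray held at top right, clear of the case, with the mouth free. The red grip is at about (313,147) in the crop. I'll check grip and cover in this one image for a calibration-free lock value.

```bash
python3 -c "
from h import *
g=ray('side',[[188+313/5,140+146/5]],66)[0];e=ray('side',[[188+170/5,140+58/5],[188+166/5,140+163/5]],37).mean(0)
c,s=np.cos(np.radians(15)),np.sin(np.radians(15))
d=g-e;print(g,e,'case dx',c*d[0]+s*d[1],'dy',-s*d[0]+c*d[1])
g=ray('side',[[250.6,159.4]],66)[0];d=g-e;print('start dy',-s*d[0]+c*d[1])
"
```

```text
[538.29509285 -20.8616346   66.        ] [626.85831282 -57.58894061  37.        ] case dx -76.0397751547172 dy 58.39770143149821
start dy 23.794949798466806
```

View pics/dt.png

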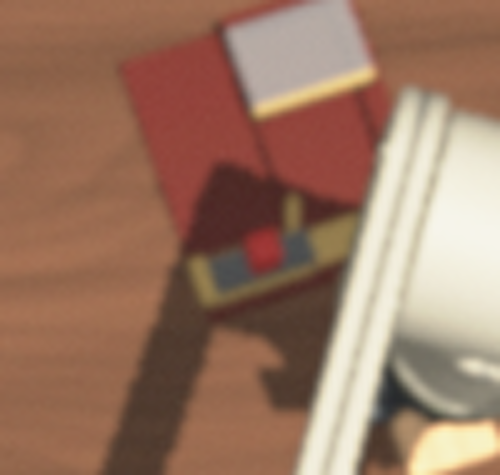

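The relative measure puts the grip at y ≈ 58–60, so the lock is open. Next: shift to the bay centreline and lower to just above the bay floor's height.

Call:
{"api": "apply_moves", "payload": {
  "deltas": [
    [0,-0.1,0.35,0,0,0,0],
    [0,0,0.35,0,0,0,0],
    [0,0,0.35,0,0,0,0],
    [0,0,0.35,0,0,0,0],
    [0,0,0.35,0,0,0,0],
    [0,0,0.35,0,0,0,0],
    [0,0,0,0,0,0,0]
  ]
}}

```text
time: 16.92
tool_pos: [444.9, -110.9, 55.1]
tcp_rot: [179.9, -0.1, -165.0]
ft_force: [-0.6, 0.0, -1.2]
finger_gap: 14.9
grip_force: 59.1
```

```bash
python3 -c "
from h import *
go(444.7,-112.2,54.5,195)
go(604.1,-69.5,54.5,195)"
```

```text
pose [ 444.9 -110.9   55.1] [ 1.7993e+02 -1.0000e-01 -1.6499e+02] F [-0.6  0.  -1.2] gap 14.9 t 16.925
total units [ 0.02 -0.04  0.02] rows min 0.0 az total 0.0
pose [ 444.9 -110.9   55.1] [ 1.7993e+02 -1.0000e-01 -1.6499e+02] F [-0.6  0.  -1.2] gap 14.9 t 16.925
total units [-5.48 -0.04  0.01] rows min 5.5 az total 0.0
```

Call:
{"api": "apply_moves", "payload": {
  "deltas": [
    [-0.25,-0.04,0,0,0,0,0],
    [-0.25,0,0,0,0,0,0],
    [-0.25,0,0,0,0,0,0],
    [-0.25,0,0,0,0,0,0],
    [-0.25,0,0,0,0,0,0],
    [-0.25,0,0,0,0,0,0],
    [-0.25,0,0,0,0,0,0],
    [0,0,0,0,0,0,0]
  ]
}}

```text
time: 17.92
tool_pos: [497.3, -98.7, 56.4]
tcp_rot: [-180.0, 0.0, -165.0]
ft_force: [0.2, -0.3, -1.5]
finger_gap: 15.2
grip_force: 59.1
```

Call:
{"api": "apply_moves", "payload": {
  "deltas": [
    [-0.2,0,0,0,0,0,0],
    [-0.2,0,0,0,0,0,0],
    [-0.2,0,0,0,0,0,0]
  ]
}}

```text
time: 18.3
tool_pos: [514.6, -94.0, 56.4]
tcp_rot: [-180.0, 0.0, -165.0]
ft_force: [0.8, -0.3, -0.8]
finger_gap: 14.6
grip_force: 59.1
```

Call:
{"api": "apply_moves", "payload": {
  "deltas": [
    [-0.1,0,0.05,0,0,0,0],
    [-0.1,0,0.05,0,0,0,0],
    [0,0,0,0,0,0,0]
  ]
}}

```text
time: 18.68
tool_pos: [519.9, -92.5, 53.1]
tcp_rot: [180.0, -0.0, -165.0]
ft_force: [0.4, -0.7, -0.9]
finger_gap: 15.2
grip_force: 59.1
```

Call:
{"api": "apply_moves", "payload": {
  "deltas": [
    [-0.3,0,0,0,0,0,0],
    [-0.3,0,0,0,0,0,0],
    [-0.3,0,0,0,0,0,0],
    [-0.3,0,0,0,0,0,0],
    [0,0,0,0,0,0,0]
  ]
}}

```text
time: 19.3
tool_pos: [555.5, -83.0, 53.3]
tcp_rot: [-180.0, 0.0, -165.0]
ft_force: [-0.5, 0.5, -1.3]
finger_gap: 14.6
grip_force: 59.2
```

Call:
{"api": "apply_moves", "payload": {
  "deltas": [
    [-0.3,0,0,0,0,0,0],
    [-0.3,0,0,0,0,0,0],
    [-0.3,0,0,0,0,0,0],
    [-0.3,0,0,0,0,0,0],
    [0,0,0,0,0,0,0]
  ]
}}

```text
time: 19.92
tool_pos: [590.2, -73.7, 53.3]
tcp_rot: [-180.0, 0.0, -165.0]
ft_force: [0.2, -0.3, -0.8]
finger_gap: 15.0
grip_force: 59.2
```

Sliding freely, about 14 mm to go. I'll press on to the end wall.

Call:
{"api": "apply_moves", "payload": {
  "deltas": [
    [-0.15,0,0,0,0,0,0],
    [-0.15,0,0,0,0,0,0],
    [-0.1,0,0,0,0,0,0],
    [-0.1,0,0,0,0,0,0],
    [0,0,0,0,0,0,0]
  ]
}}

```text
time: 20.55
tool_pos: [604.2, -70.0, 53.3]
tcp_rot: [-180.0, 0.0, -165.0]
ft_force: [-0.1, -0.0, -1.0]
finger_gap: 15.4
grip_force: 59.2
```

Call:
{"api": "apply_moves", "payload": {
  "deltas": [
    [-0.1,0,0,0,0,0,0],
    [-0.1,0,0,0,0,0,0],
    [-0.1,0,0,0,0,0,0],
    [0,0,0,0,0,0,0]
  ]
}}

```text
time: 21.05
tool_pos: [605.7, -69.9, 52.8]
tcp_rot: [179.9, -0.9, -165.0]
ft_force: [-41.2, -10.5, 28.8]
finger_gap: 14.9
grip_force: 63.4
```

It met the end wall (42 N) at the expected x. I'll relax, then release.

Call:
{"api": "apply_moves", "payload": {
  "deltas": [
    [0.1,0,0,0,0,0,0],
    [0.1,0,0,0,0,0,0],
    [0,0,0,0,0,0,0]
  ]
}}

```text
time: 21.42
tool_pos: [605.4, -69.9, 52.9]
tcp_rot: [180.0, -0.2, -165.0]
ft_force: [-8.4, -2.9, 2.7]
finger_gap: 15.1
grip_force: 59.8
```

Call:
{"api": "apply_moves", "payload": {
  "deltas": [
    [0,0,0,0,0,0,0.1],
    [0,0,0,0,0,0,0.3],
    [0,0,0,0,0,0,0.5],
    [0,0,0,0,0,0,0.6],
    [0,0,-0.2,0,0,0,0.6],
    [0,0,-0.7,0,0,0,0.6],
    [0,0,-1,0,0,0,0.6],
    [0,0,-1,0,0,0,0.6]
  ]
}}

```text
time: 22.42
tool_pos: [607.3, -69.3, 143.0]
tcp_rot: [-180.0, 0.1, -165.0]
ft_force: [0.7, -0.1, -0.1]
finger_gap: 51.0
grip_force: 0.0
```

```bash
python3 -c "
from h import *
go(535.5,-22,135,195)
a=snapshot('side')[130:210,180:290,::-1]
cv2.imwrite('pics/e.png',cv2.resize(a,None,fx=7,fy=7,interpolation=cv2.INTER_CUBIC))
"
```

```text
pose [607.3 -69.3 143. ] [-1.7996e+02  8.0000e-02 -1.6499e+02] F [ 0.7 -0.1 -0.1] gap 51.0 t 22.425
total units [1.9  2.14 0.26] rows min 2.1 az total 0.0
```

View pics/e.png

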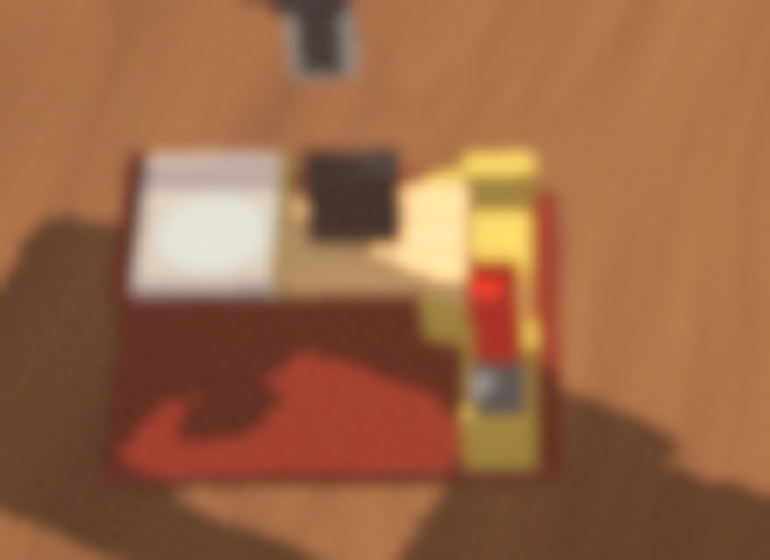

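The tray is home under the cover, with the striker beneath it and the fin just clear of the cover edge. Now back over the red grip.

Call:
{"api": "apply_moves", "payload": {
  "deltas": [
    [0.62,0.68,0,0,0,0,0.7],
    [0.62,0.68,0,0,0,0,0.7],
    [0.62,0.67,0,0,0,0,0.7],
    [0,0,0,0,0,0,0.7],
    [0,0,0,0,0,0,0.7]
  ]
}}

```text
time: 23.1
tool_pos: [538.2, -25.2, 141.6]
tcp_rot: [-179.9, 0.1, -165.0]
ft_force: [-0.3, 0.8, -0.4]
finger_gap: 59.9
grip_force: 0.0
```

```bash
python3 -c "
from h import *
go(537.5,-25.5,51,195)"
```

```text
pose [538.2 -25.2 141.6] [-1.7994e+02  1.2000e-01 -1.6498e+02] F [-0.3  0.8 -0.4] gap 59.9 t 23.1
total units [ 0.03 -0.    3.02] rows min 3.0 az total 0.0
```

Call:
{"api": "apply_moves", "payload": {
  "deltas": [
    [0,0,0.5,0,0,0,0.7],
    [0,0,0.5,0,0,0,0.7],
    [0,0,0.5,0,0,0,0.7],
    [0,0,0.5,0,0,0,0.7],
    [0,0,0.5,0,0,0,0.7],
    [0,0,0.5,0,0,0,0.7],
    [0,0,0,0,0,0,0.7]
  ]
}}

```text
time: 23.98
tool_pos: [535.9, -24.7, 48.5]
tcp_rot: [179.9, -0.2, -165.0]
ft_force: [-0.1, -0.1, -0.8]
finger_gap: 59.8
grip_force: 0.0
```

Call:
{"api": "apply_moves", "payload": {
  "deltas": [
    [0,0,0,0,0,0,0],
    [0,0,0,0,0,0,0],
    [0,0,0,0,0,0,0],
    [0,0,0,0,0,0,0],
    [0,0,0,0,0,0,0],
    [0,0,0,0,0,0,0],
    [0,0,0,0,0,0,0]
  ],
  "grip_force": 25
}}

```text
time: 24.85
tool_pos: [538.2, -25.9, 51.4]
tcp_rot: [-179.9, 0.1, -165.0]
ft_force: [1.8, -5.2, 0.9]
finger_gap: 17.6
grip_force: 30.4
```

Call:
{"api": "apply_moves", "payload": {
  "deltas": [
    [0,-0.25,0,0,0,0,0],
    [0,-0.25,0,0,0,0,0],
    [0,-0.25,0,0,0,0,0],
    [0,-0.25,0,0,0,0,0],
    [0,-0.25,0,0,0,0,0],
    [0,-0.25,0,0,0,0,0],
    [0,-0.25,0,0,0,0,0],
    [0,0,0,0,0,0,0]
  ]
}}

```text
time: 25.85
tool_pos: [551.6, -76.6, 51.4]
tcp_rot: [-179.9, 0.1, -165.0]
ft_force: [-1.5, -2.8, 5.3]
finger_gap: 17.6
grip_force: 31.0
```

Call:
{"api": "apply_moves", "payload": {
  "deltas": [
    [0,-0.1,0,0,0,0,0],
    [0,-0.1,0,0,0,0,0],
    [0,-0.1,0,0,0,0,0],
    [0,-0.1,0,0,0,0,0],
    [0,0,0,0,0,0,0]
  ]
}}

```text
time: 26.48
tool_pos: [553.7, -84.4, 51.3]
tcp_rot: [179.7, 0.0, -165.0]
ft_force: [-7.7, 15.1, 14.1]
finger_gap: 17.9
grip_force: 32.2
```

Travel of 60.5 mm with a 17 N reaction means the locked stop is reached. I'll relax, open and lift clear.

Call:
{"api": "apply_moves", "payload": {
  "deltas": [
    [0,0.08,0,0,0,0,0],
    [0,0,0,0,0,0,0],
    [0,0,0,0,0,0,0.2],
    [0,0,0,0,0,0,0.4],
    [0,0,0,0,0,0,0.6],
    [0,0,0,0,0,0,0.6],
    [0,0,0,0,0,0,0.6],
    [0,0,-0.3,0,0,0,0.6]
  ]
}}

```text
time: 27.48
tool_pos: [552.5, -84.7, 58.7]
tcp_rot: [179.9, -0.1, -165.0]
ft_force: [-0.5, 0.3, 0.3]
finger_gap: 50.9
grip_force: 0.0
```

Call:
{"api": "apply_moves", "payload": {
  "deltas": [
    [0,0,-0.8,0,0,0,0.6],
    [0,0,-1,0,0,0,0.6],
    [0,0,-1,0,0,0,0.6],
    [0.5,0,-1,0,0,0,0.6],
    [1,0,-1,0,0,0,0.6],
    [1,0,0,0,0,0,0.6],
    [1,0,0,0,0,0,0.6],
    [0,0,0,0,0,0,0.6]
  ]
}}

```text
time: 28.48
tool_pos: [450.8, -112.5, 204.1]
tcp_rot: [-180.0, 0.0, -165.1]
ft_force: [1.3, 0.2, 0.1]
finger_gap: 51.0
grip_force: 0.0
```

```bash
python3 -c "
from h import *
go(537.5,-25.5,51,195)
a=snapshot('side')[130:210,180:290,::-1]
cv2.imwrite('pics/f.png',cv2.resize(a,None,fx=7,fy=7,interpolation=cv2.INTER_CUBIC))
"
```

```text
pose [ 450.8 -112.5  204.1] [-1.7996e+02  4.0000e-02 -1.6506e+02] F [1.3 0.2 0.1] gap 51.0 t 28.475
total units [-3.54  2.06  5.1 ] rows min 5.1 az total -0.01
```

View pics/f.png

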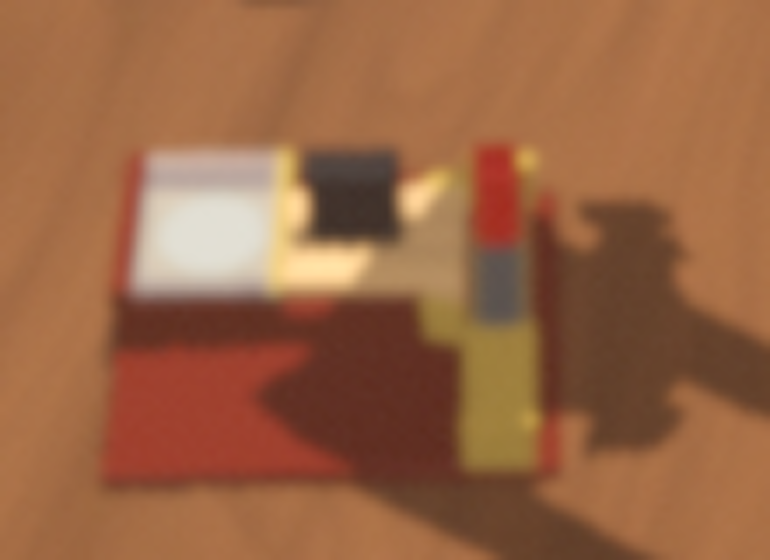

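The bar stands across the mouth behind the tray (red grip near (497,195)), the tray is unmoved, and the arm is clear.

```bash
python3 -c "
from bench import hand_in
print(hand_in())"
```

```text
the job is handed in; nothing more can be done
None
```

I handed the job in at about 28.5 s: by my force readings and pictures, the lock went to its open stop, the white striker's tray is home under the cover, and the grip is at its locked stop. I don't know the verdict, because the hand-in returned none.

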